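Open the push-and-turn stamp cleaner and put the red stamp in it

ROBOT

A 6-joint arm with a two-finger parallel gripper is mounted at the origin on a cart in front of the work surface, level with it; the furniture and walls round the work are solid. World frame = base frame: x ahead of the robot, y to its left, z up, the work surface at z = 0. Lengths are in mm, angles in rad, forces in N, time in s.
With the tool pointing down it reaches from about 325 to 875 mm from the base axis. Payload 4.4 kg.
Tool frame: the origin (TCP) lies on the centre line of the jaws, within the pads' length; the fingertips stand ahead of it and the grasp point (between the pads) lies 6 mm ahead of it (ctrl.tcp_to_tips is the z of the fingertips in the tool frame, in mm); z points along the fingers, y is the direction in which the jaws open and shut (so a half turn about z gives the same grasp; the last joint's range is limited). The gripper opens to 85 mm and grips with 20 to 120 N. Pads are 22 mm wide; open, the fingers measure 114 mm over their backs; the gripper's body (76 mm by 85 mm) begins 54 mm behind the grasp point. The pads swing forward as they close: fully open they stand 13 mm farther back than shut.
Start: joints at [-1.425, 0.207, 1.542, -0, 1.393, -0.15], TCP at [168.153, -549.866, 256.282] pointing down, gripper open.
Joint ranges: [-2.73, 2.73], [-0.86, 2.22], [0.23, 2.46], [-1.11, 4.25], [0.08, 2.63], [-2.82, 2.82]. Speed limits (rad/s): [2.79, 2.79, 3.14, 3.14, 3.14, 3.14].

INTERFACE

Orientations are given as a 3x3 rotation matrix whose columns are the frame's x, y, z axes.
In Python, from plant import ctrl, sensors, optics gives the robot as it stands. Calls block until the motion is done:
- ctrl.move_ptp(position, orientation): joint-space move of the TCP to a pose.
- ctrl.move_l(position, rot=None, vel=150, threshold=None): straight line of the TCP; rot=None keeps the orientation; vel is the mean speed in mm/s. With threshold (N) it stops when the force on the tool has changed by that much, and returns True; else False.
- ctrl.set_joints(angles): joint-space move.
- ctrl.gripper_to(opening, force=None): finger opening in mm; force is the grip in N (None keeps the last); returns when the fingers have stopped.
- ctrl.hold(seconds).
- ctrl.solve_ik(position, orientation): joint angles nearest the present ones, or None.
- sensors.read_state(): the state.
- optics.grab_frame(name): name is "scene" or "top"; returns (picture, depth): 384x512x3 uint8, red, green, blue; 384x512 float32, mm along the optical axis (not along the pixel's ray), 0 where there is no reading.
- optics.camera_params(name): a dict with "mtx" (3x3 intrinsics, pixels), "k1" (the pictures are not rectified: a ray, as slopes to the right and down, at radius r is drawn at 1 + k1 r^2 times it, then the intrinsics apply), "R" (3x3) and "t" (3): a world point X has camera coordinates R X + t. Camera axes: x right, y down, z forward; pixel columns grow to the right and rows downward; lengths in mm; the calibration is good to about 2 mm. A picture is of the moment at which its call begins. camera_params takes no time and is no camera call.
A pose or a line that the arm cannot do raises ctrl.MotionError and nothing moves.
- ctrl.finish_job(): hands the job in, once; it reports no verdict.
The state is a dict: "t": time; "q": joint angles; "qvel": joint speeds; "tau": joint torques, N m; "eef_pos": TCP position; "eef_rot": TCP orientation; "force": force on the tool from outside, world axes, zero at the start; "wrist_torque": the same for the moment, N m; "grip_width": finger opening in mm.
Only numpy, scipy, OpenCV 4.12 (cv2) and the standard library are available. Lean on these libraries where they do the work, as an engineer would, in place of code of your own. Each camera call takes 0.05 s, during which the arm holds its last target.

TASK

Open the leaning tub of stamp cleaner: its blue cap is child-resistant, so press it down hard along the tub's axis and keep it pressed while you turn it about 60 degrees anticlockwise, then lift it off and set it down wing up, wholly on the round cork mat. Then stand the red-handled stamp in the open tub, rubber end down on the green foam (it may lean on the wall), and let go. Leave the blue-handled stamp, the two pen pots and the roll of tape where they are.

Things in the scene. Friction and masses are not known exactly. Their poses are not given: they have to be found in the camera images.
- cap_wing (a point): Loose blue push-and-turn cap, 80 mm across, 44 mm tall, about 70 g. The point is the centre of its raised wing (grip bar): 46 mm long (along x), 12 mm thick (along y), standing 20 mm above the flat top disc; the point is 10 mm above that disc, 10 mm below the wing's top. z: cap's axis, out of its top. Shut, the point lies 20.5 mm out from tub_mouth along the tub's z
- cap_rim (a point): The same cap: centre of the lower edge of its skirt, 34 mm under cap_wing; same axes. Three lugs inside the skirt sit in notches under hooks on the tub: it turns only when pushed 4.5 mm or more towards the tub. Kept down and turned anticlockwise (looking down on it) 45 to 75 degrees (60 is best, hard stop at 80) it is free and lifts off along the axis. Clockwise is blocked
- collar (a joint): Black spring collar on the tub under the cap's skirt: how far (m) it is pushed down; 0 with the cap shut, about -0.0015 with the cap off. 8 N starts to push it, 15 N holds it at the bottom, 0.0065, where the cap lands hard on the tub's rim. The cap can turn from 0.0045
- tub_mouth (a point): Centre of the mouth of the white tub, fixed in a wooden cradle (114 mm round foot, 115 mm high with the cap on). z: tub's axis, out of the mouth; it leans 0.5 rad from vertical, roughly towards the robot. x: along the shut cap's wing. Mouth 54 mm wide inside, 60 outside; flat green foam 32 mm below it. Hooks outside the neck 71 mm across, spring collar 81 mm, base 84 mm
- mat_top (a point): Fixed round cork mat, 130 mm across, 5 mm thick; the point is the centre of its upper face. Here the cap goes
- red_stamp_center (a point): Hand stamp with a red handle, loose, about 35 g, 66 mm tall, standing upright; the point is half-way up (33 mm). Wooden block 24 mm (x) by 36 mm (y) by 14 mm tall at the bottom with the rubber under it; above it an upright round handle up to 20 mm thick, best gripped 45 to 55 mm above the rubber. z: up through the handle
- red_stamp_rubber (a point): The red stamp's underside (rubber), centre; 33 mm under red_stamp_center
- blue_stamp_center (a point): The same kind of stamp with a dark blue handle; leave it alone. It and the red one change places. The point is half-way up (33 mm)
- pen_pot_center (a point): Loose black pot of green pens, about 100 mm across, 141 mm tall; leave it alone. The point is half-way up
- pen_cup_center (a point): Loose grey cup of pens, about 78 mm across, 156 mm tall; leave it alone. The point is half-way up
- tape_roll_center (a point): Loose red roll of paper tape lying flat, 48 mm across, 15 mm thick; leave it alone. The point is its centre

How it is judged (in metres and radians):
On the way, in this order (a step that is already met when the one before it is completed fails the run):
1. The cap, not yet turned, is pressed down on the tub by at least 3.5 mm (value of joint collar above 0.0035 m and angle between the x axis of cap_wing and the x axis of tub_mouth, either way round below 0.25 rad and distance between cap_rim and tub_mouth below 0.03 m), for 0.05 s.
2. The cap, still down on the tub, has been turned open by at least 37 degrees (angle between the x axis of cap_wing and the x axis of tub_mouth, either way round above 0.65 rad and angle between the z axis of cap_wing and the z axis of tub_mouth, either way round below 0.15 rad and distance between cap_rim and tub_mouth below 0.025 m and z of cap_rim in the frame of tub_mouth below -0.008 m), for 0.05 s.
3. The cap stands wing up, wholly on the cork mat, let go (horizontal distance between cap_rim and mat_top below 0.028 m and z of cap_rim in the frame of mat_top between -0.005 and 0.005 m and angle between cap_wing's own z axis and vertical below 0.12 rad and contact force between the fingers and cap below 0.1 N), for 0.2 s.
At the end, for the whole second after the job is handed in: The cap stands wing up at rest on the cork mat (its centre within 28 mm of the mat's, tilt under 0.12 rad); the red stamp stands at rest in the tub, its rubber end at least 15 mm below the mouth and its handle within 0.8 rad of the tub's axis (horizontal distance between cap_rim and mat_top below 0.028 m and z of cap_rim in the frame of mat_top between -0.005 and 0.005 m and angle between cap_wing's own z axis and vertical below 0.12 rad and distance between red_stamp_rubber and tub_mouth below 0.042 m and z of red_stamp_rubber in the frame of tub_mouth below -0.015 m and angle between the z axis of red_stamp_center and the z axis of tub_mouth, either way round below 0.8 rad and linear speed of each of red_stamp, cap below 0.02 m/s); the robot touches nothing.
It fails at once if The blue stamp has been moved by more than 30 mm (distance of blue_stamp_center from where it was at the start of the episode above 0.03 m).
It fails at once if The black pen pot has been moved by more than 30 mm (distance of pen_pot_center from where it was at the start of the episode above 0.03 m).
It fails at once if The grey pen cup has been moved by more than 30 mm (distance of pen_cup_center from where it was at the start of the episode above 0.03 m).
It fails at once if The tape roll has been moved by more than 30 mm (distance of tape_roll_center from where it was at the start of the episode above 0.03 m).
It also fails if it takes over 64 s, if anything falls off the work surface, if the arm or the gripper's body presses on something with over 40 N, if the wrist force passes 120 N, or if a joint passes its speed limit or range.

## Working session

There is one attempt and no reset: what is moved stays moved. The work goes in short steps, each a Python script; the robot and the scene stay as the last script left them, time stands still between calls to the robot, and variables do not carry over. Pictures are saved under pics/ and viewed, and the job is handed in when it is done.

```bash
ls; mkdir -p pics; python3 - <<'E'
from plant import ctrl,sensors,optics
import cv2,numpy as np
for n in("scene","top"):
    im,d=optics.grab_frame(n); np.savez(f"pics/{n}0.npz",im=im,d=d)
    cv2.imwrite(f"pics/{n}0.png",cv2.resize(im[:,:,::-1],(800,600)))
    p=optics.camera_params(n);print(n,p, "C",-p["R"].T@p["t"],(d>0).mean())
print(sensors.read_state(),ctrl.tcp_to_tips)
E
```

```text
pics
scene {'mtx': array([[453.71109638,   0.        , 259.81187032],
       [  0.        , 453.71109638, 191.88425825],
       [  0.        ,   0.        ,   1.        ]]), 'k1': 0.03364860004747371, 'R': array([[-0.80062552, -0.59903578, -0.01244628],
       [-0.43957307,  0.60136212, -0.66718747],
       [ 0.40715389, -0.52869627, -0.74478585]]), 't': array([ 412.41623462,  301.47405084, 1092.72885855])} C [  17.80203631  643.47867519 1020.12175464] 0.9581247965494791
top {'mtx': array([[355.78315436,   0.        , 261.13576231],
       [  0.        , 355.78315436, 191.41190561],
       [  0.        ,   0.        ,   1.        ]]), 'k1': -0.014715383141376536, 'R': array([[ 0.00396272, -0.9999331 , -0.01086665],
       [-0.99047514, -0.00242912, -0.13767022],
       [ 0.13763461,  0.01130869, -0.99041851]]), 't': array([ -32.48291574,  538.42921207, 1046.34579002])} C [ 389.41607798  -43.00563497 1110.09292498] 0.9959259033203125
{'t': 0.1, 'q': array([-1.42449684e+00,  2.07371882e-01,  1.54283123e+00, -3.85630714e-06,
        1.39351214e+00, -1.50506936e-01]), 'qvel': array([-0.00130963, -0.00185474, -0.00396936,  0.00077063,  0.00102835,
        0.00107832]), 'tau': array([-9.23611624e-04, -3.84091973e+01, -2.92548341e+01, -2.80275344e-04,
        4.85877274e-03,  1.16881404e-05]), 'eef_pos': array([ 168.05836674, -549.21915199,  255.21121391]), 'eef_rot': array([[ 9.56275232e-01,  2.92468088e-01, -3.13183894e-04],
       [ 2.92468087e-01, -9.56272979e-01,  2.09937065e-03],
       [ 3.14509625e-04, -2.09917245e-03, -9.99997747e-01]]), 'force': array([-0.35114615, -0.45265286,  0.84807826]), 'wrist_torque': array([ 0.00560664,  0.01391189, -0.01906963]), 'grip_width': 85.20064818395063} 25.0
```

View pics/scene0.png

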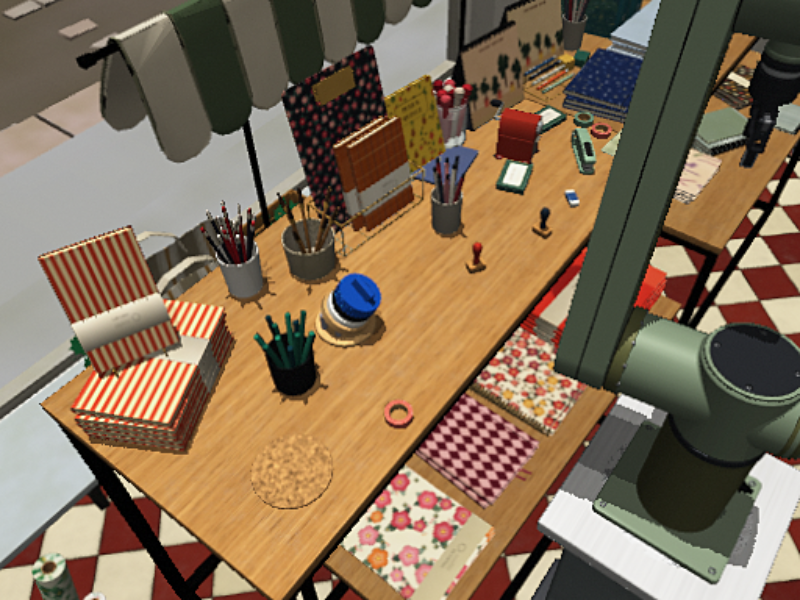

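View pics/top0.png

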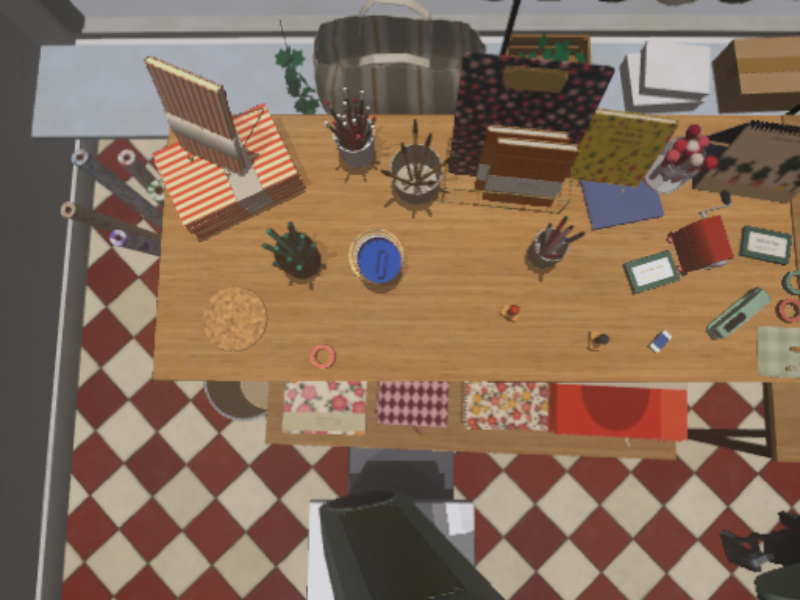

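The scene view (800x600) shows the cap at (357,297), mat at (292,470), tape at (398,413), red stamp at (476,257), blue stamp at (544,222) and black pot at (290,360). In the top view the cap is at (379,260), mat (235,319) and red stamp (512,311). Next I'll measure them.

```bash
cat > h.py <<'E'
import numpy as np,cv2
from plant import ctrl,sensors,optics
def load(f): z=np.load(f); return z['im'],z['d']
def unproj(n,uv,depth):
    p=optics.camera_params(n); uv=np.asarray(uv,float).reshape(-1,1,2)
    s=cv2.undistortPoints(uv,p['mtx'],np.array([p['k1'],0,0,0.]))[:,0]
    c=np.c_[s,np.ones(len(s))]*np.asarray(depth,float).reshape(-1,1)
    return (c-p['t'])@p['R']
def ray(n,uv,z):
    p=optics.camera_params(n);C=-p['R'].T@p['t']
    X=unproj(n,uv,np.ones(len(np.reshape(uv,(-1,2)))));d=X-C
    return C+d*((z-C[2])/d[:,2])[:,None]
def proj(n,X):
    p=optics.camera_params(n); X=np.asarray(X,float).reshape(-1,3)
    rv=cv2.Rodrigues(p['R'])[0]
    return cv2.projectPoints(X,rv,p['t'],p['mtx'],np.array([p['k1'],0,0,0.]))[0][:,0]
def cloud(n,im,d,mask):
    v,u=np.nonzero(mask&(d>0)); return unproj(n,np.c_[u,v],d[v,u]),u,v
def plane(P,n=6,thr=3):
    rng=np.random.default_rng(0);best=None
    for _ in range(300):
        a=P[rng.choice(len(P),3,replace=False)];nn=np.cross(a[1]-a[0],a[2]-a[0]);L=np.linalg.norm(nn)
        if L<1:continue
        nn/=L;k=abs((P-a[0])@nn)<thr
        if best is None or k.sum()>best.sum():best=k
    for _ in range(3):
        c=P[best].mean(0);nn=np.linalg.svd(P[best]-c,full_matrices=False)[2][2]
        best=abs((P-c)@nn)<thr
    if nn[2]<0:nn=-nn
    return c,nn,best
E
python3 - <<'E'
from h import *
np.set_printoptions(precision=2,suppress=True)
for n in("scene","top"):
    im,d=load(f"pics/{n}0.npz");hsv=cv2.cvtColor(im,cv2.COLOR_RGB2HSV)
    H,S,V=[hsv[:,:,i].astype(int) for i in range(3)]
    cx,cy=(228,190) if n=="scene" else (242,166)
    U,W=np.meshgrid(np.arange(512),np.arange(384))
    m=(H>100)&(H<130)&(S>140)&(np.hypot(U-cx,W-cy)<30)
    P,u,v=cloud(n,im,d,m)
    c,nn,k=plane(P)
    print(n,"cap px",m.sum(),"plane c",c,"n",nn,"tilt",np.arccos(nn[2]),k.sum(),"z range",P[:,2].min(),P[:,2].max())
    hgt=(P-c)@nn
    w=P[hgt>13]; print(" hgt pct",np.percentile(hgt,[0,5,50,95,100]),"wing n",len(w),w.mean(0))
    q=w-w.mean(0);print(" wing axis",np.linalg.svd(q)[2][0], "ext",np.ptp(q@np.linalg.svd(q)[2][0]))
    # red things
    for name,(a,b),r in(("red",(305,165) if n=="scene" else (328,198),12),("blue",(348,143) if n=="scene" else (383,217),12),("tape",(255,264) if n=="scene" else (206,228),13)):
        near=np.hypot(U-a,W-b)<r
        if name=="blue": mm=near&(V<60)
        else: mm=near&((H<8)|(H>172))&(S>150)
        Q,_,_=cloud(n,im,d,mm);print(name,len(Q),Q.min(0),Q.max(0),Q.mean(0))
    # mat
    a,b=(187,301) if n=="scene" else (150,204)
    for uu in(0,):
        Q,_,_=cloud(n,im,d,np.hypot(U-a,W-b)<15);print("mat z",np.median(Q,0))
    cv2.imwrite(f"pics/crop_{n}.png",cv2.resize(im[cy-50:cy+50,cx-65:cx+65,::-1],(780,600),interpolation=cv2.INTER_CUBIC))
E
```

```text
scene cap px 637 plane c [598.38  25.91  97.88] n [-0.43 -0.21  0.88] tilt 0.49728930090988405 330 z range 12.04317694033374 124.64859040365282
 hgt pct [-69.57 -21.89  -0.32  19.06  24.05] wing n 75 [591.87  18.15 113.94]
 wing axis [-0.9   0.14 -0.42] ext 45.334177124355406
red 48 [ 507.76 -238.2    15.44] [ 521.53 -222.67   68.08] [ 514.1  -229.78   47.45]
blue 66 [ 444.01 -409.2    -1.78] [ 475.51 -385.63   67.9 ] [ 458.11 -395.28   36.14]
tape 68 [405.85 115.06  -0.63] [453.3  161.93  18.97] [420.58 143.25  10.07]
mat z [501.34 319.33   4.33]
top cap px 477 plane c [602.4   23.43  98.7 ] n [-0.44 -0.2   0.88] tilt 0.5012273591530154 387 z range 76.90093415533887 124.63709754372344
 hgt pct [-8.71 -2.75  0.35 19.17 23.4 ] wing n 50 [592.92  17.04 114.7 ]
 wing axis [-0.89  0.18 -0.41] ext 43.237294065899576
red 23 [ 509.78 -237.84   57.33] [ 521.94 -226.04   66.86] [ 515.67 -231.36   63.51]Traceback (most recent call last):
  File "<stdin>", line 20, in <module>
  File "h.py", line 18, in cloud
    v,u=np.nonzero(mask&(d>0)); return unproj(n,np.c_[u,v],d[v,u]),u,v
                                       ~~~~~~^^^^^^^^^^^^^^^^^^^^^
  File "h.py", line 6, in unproj
    s=cv2.undistortPoints(uv,p['mtx'],np.array([p['k1'],0,0,0.]))[:,0]
      ~~~~~~~~~~~~~~~~~~~^^^^^^^^^^^^^^^^^^^^^^^^^^^^^^^^^^^^^^^^
cv2.error: OpenCV(4.12.0) /io/opencv/modules/calib3d/src/undistort.dispatch.cpp:347: error: (-215:Assertion failed) CV_IS_MAT(_src) && CV_IS_MAT(_dst) && (_src->rows == 1 || _src->cols == 1) && (_dst->rows == 1 || _dst->cols == 1) && _src->cols + _src->rows - 1 == _dst->rows + _dst->cols - 1 && (CV_MAT_TYPE(_src->type) == CV_32FC2 || CV_MAT_TYPE(_src->type) == CV_64FC2) && (CV_MAT_TYPE(_dst->type) == CV_32FC2 || CV_MAT_TYPE(_dst->type) == CV_64FC2) in function 'cvUndistortPointsInternal'
```

```bash
python3 - <<'E'
from h import *
im,d=load("pics/scene0.npz");a=cv2.resize(im[130:190,270:370,::-1],(800,480),interpolation=cv2.INTER_CUBIC);cv2.imwrite("pics/st.png",a)
im,d=load("pics/top0.npz");a=cv2.resize(im[150:240,120:240,::-1],(800,600),interpolation=cv2.INTER_CUBIC);cv2.imwrite("pics/mt.png",a)
E
```

```text
(no output)
```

View pics/crop_scene.png

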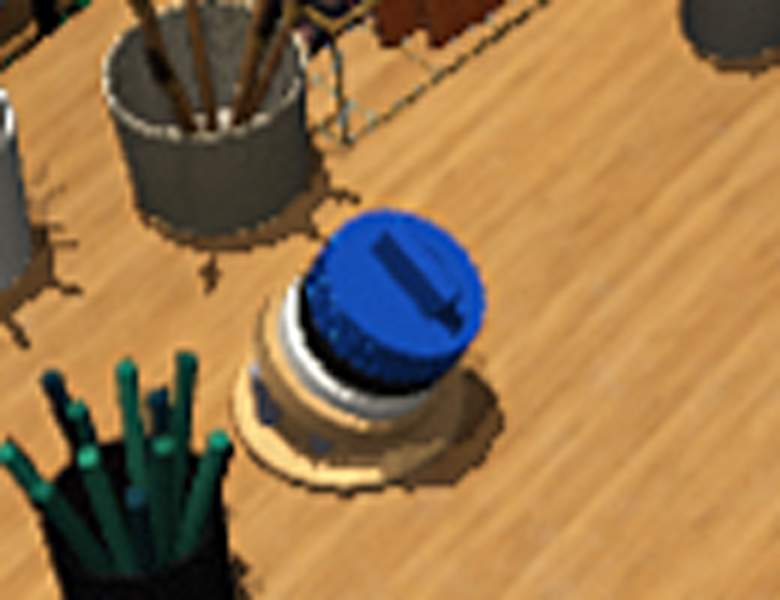

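View pics/st.png

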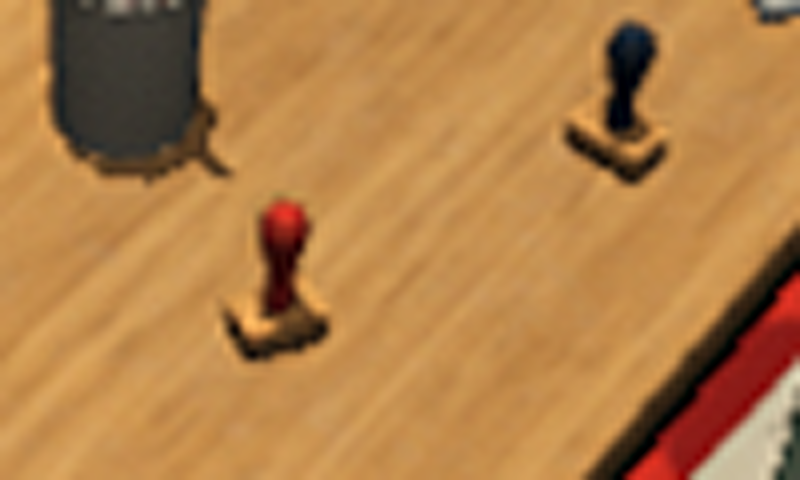

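```bash
python3 - <<'E'
from h import *
np.set_printoptions(precision=2,suppress=True)
U,W=np.meshgrid(np.arange(512),np.arange(384))
n=np.array([-.435,-.205,.8776]);n[:2]*=np.sin(.5)/np.hypot(n[0],n[1]);n/=np.linalg.norm(n)
print("n",n)
for nm in("scene","top"):
    im,d=load(f"pics/{nm}0.npz");hsv=cv2.cvtColor(im,cv2.COLOR_RGB2HSV)
    H,S,V=[hsv[:,:,i].astype(int) for i in range(3)]
    cx,cy=(228,190) if nm=="scene" else (242,166)
    m=(H>100)&(H<130)&(S>140)&(np.hypot(U-cx,W-cy)<30)
    P,u,v=cloud(nm,im,d,m);c,nn,k=plane(P)
    ax=np.array([-.9,.16,0]);ax-=n*(ax@n);ax/=np.linalg.norm(ax);ay=np.cross(n,ax)
    D=P[abs((P-c)@n)<2.2]; 
    q=np.c_[D@ax,D@ay]; (ce,r)=cv2.minEnclosingCircle(q.astype(np.float32))
    h0=np.median(D@n)
    print(nm,"enclosing r",r,"centre",ax*ce[0]+ay*ce[1]+n*h0)
    hg=(P-c)@n; w=P[(hg>11)&(hg<26)]; a=(w-c)@ax;b=(w-c)@ay
    t=w[(hg[(hg>11)&(hg<26)]>16.5)]
    mid=ax*(np.percentile(w@ax,[2,98]).mean())+ay*((t@ay).mean())+n*(h0+20)
    cen=t-t.mean(0);
    L=np.linalg.svd(np.c_[cen@ax,cen@ay])[2][0]
    print(" wing top mid",mid,"len",np.ptp(w@ax),"wid",np.ptp(t@ay),"ang err",np.arctan2(L[1],L[0]), "axis pt from wing at disc",mid-n*20, np.median(t@n)-h0)
    a,b=(305,165) if nm=="scene" else (328,198)
    mm=(np.hypot(U-a,W-b)<12)&((H<8)|(H>172))&(S>150)
    vv,uu=np.nonzero(mm)
    if nm=="scene": k=vv<vv.min()+7; vv,uu=vv[k],uu[k]
    print(" knob", uu.min(),uu.max(),vv.min(),vv.max(), ray(nm,[[(uu.min()+uu.max())/2,(vv.min()+vv.max())/2]],57))
    # mat by hull of table-contrasting: depth plane; use colour texture
    a,b=(187,301) if nm=="scene" else (150,204)
    g=(V<0);P2=None
    # mat: points z>2.5 near
    uv=np.c_[U.ravel(),W.ravel()];near=np.hypot(U-a,W-b)<55
    Q,uu,vv=cloud(nm,im,d,near)
    s=Q[(Q[:,2]>2.7)&(Q[:,2]<8)&(np.hypot(Q[:,0]-501,Q[:,1]-319)<85)]
    print(" mat",len(s),np.percentile(s,[1,99],axis=0).mean(0),np.percentile(s,[1,99],axis=0),np.median(s,0))
    # pot
    s=cloud(nm,im,d,(np.hypot(U-(185 if nm=="scene" else 188),W-(230 if nm=="scene" else 163))<35))[0];s=s[s[:,2]>25]
    print(" pot",np.percentile(s,[2,50,98],axis=0).tolist())
E
```

```text
n [-0.43 -0.2   0.88]
scene enclosing r 40.070892333984375 centre [599.76  20.63  97.34]
 wing top mid [592.18  17.26 115.6 ] len 45.01638898344925 wid 19.436034609307484 ang err 0.15393293923100723 axis pt from wing at disc [600.86  21.34  98.04] 19.137920963354105
 knob 303 307 155 161 [[ 516.18 -232.48   57.  ]]
 mat 1609 [503.83 321.8    5.28] [[440.38 257.93   2.73]
 [567.27 385.67   7.82]] [501.15 322.78   4.72]
 pot [[583.5665253528896, 78.56832548822842, 28.95330704056808], [616.4139693574396, 186.80899953684025, 82.79168176491112], [660.6099819968806, 223.99269172946765, 141.43997122421615]]
top enclosing r 39.58208084106445 centre [601.38  23.3   98.19]
 wing top mid [592.53  17.07 115.16] len 43.672346390647704 wid 11.435530586536885 ang err 0.09774793456269978 axis pt from wing at disc [601.21  21.15  97.61] 19.13442782836836
 knob 327 331 196 200 [[ 516.46 -233.05   57.  ]]
 mat 1172 [501.98 318.93   5.33] [[430.63 251.17   2.75]
 [573.33 386.69   7.91]] [502.46 317.81   5.15]
 pot [[583.595262781249, 143.89733994153156, 29.989184370435964], [619.5501155817758, 183.62547978413264, 92.05254205587373], [659.2000288231237, 222.58475352932058, 141.44411264568944]]
```

View pics/mt.png

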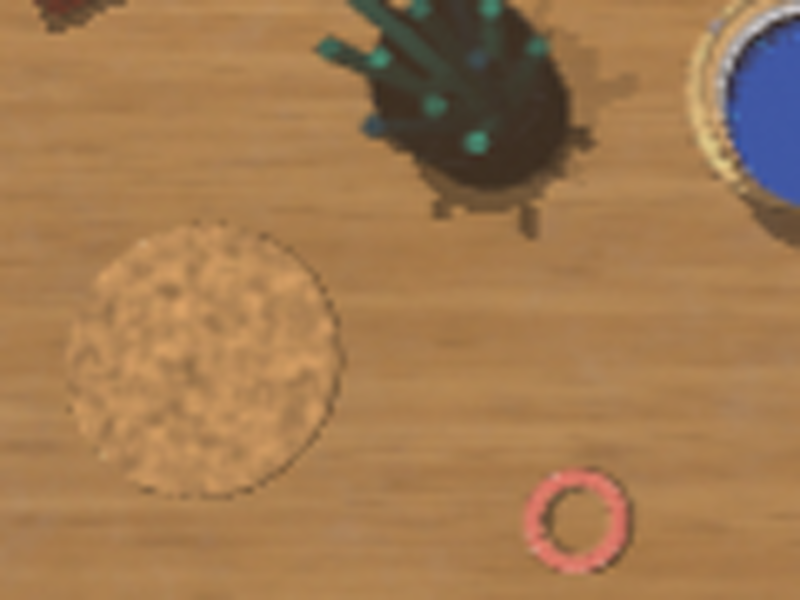

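The mat spans x 68–345, y 222–497 in the crop, so its full-resolution top pixel is about (151,204). Next I'll refine the wing direction with the top-view crop.

```bash
python3 - <<'E'
from h import *
np.set_printoptions(precision=2,suppress=True)
im,d=load("pics/top0.npz")
cv2.imwrite("pics/crop_top.png",cv2.resize(im[136:196,202:282,::-1],(800,600),interpolation=cv2.INTER_NEAREST))
im,d=load("pics/scene0.npz")
cv2.imwrite("pics/crop_sc2.png",cv2.resize(im[160:220,188:268,::-1],(800,600),interpolation=cv2.INTER_NEAREST))
print(ray("top",[[120+206.5*.15-.5,150+359.5*.15-.5]],5))
E
```

```text
[[504.09 316.59   5.  ]]
```

View pics/crop_top.png

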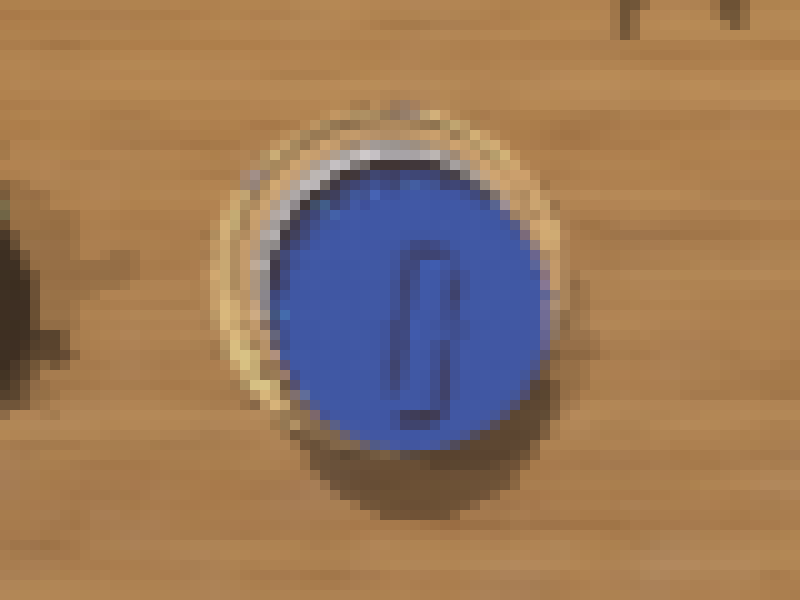

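View pics/crop_sc2.png

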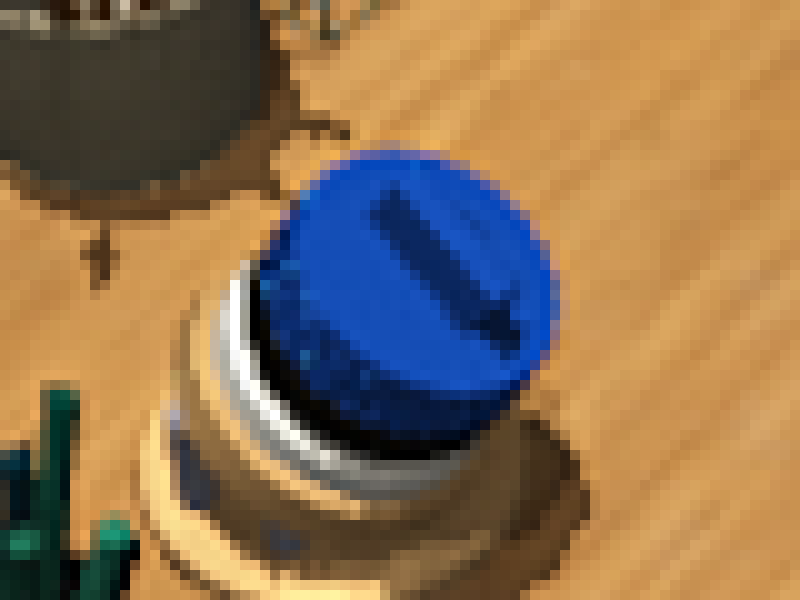

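```bash
python3 - <<'E'
from h import *
np.set_printoptions(precision=3,suppress=True)
n=np.array([-.434,-.204,.8776]);n/=np.linalg.norm(n);c=np.array([600.8,21.5,97.8])
r0=np.array([-.9,.16,0]);r0-=n*(r0@n);r0/=np.linalg.norm(r0);a2=np.cross(n,r0)
def pl(nm,uv,h):
    p=optics.camera_params(nm);C=-p['R'].T@p['t'];X=unproj(nm,uv,np.ones(len(uv)));d=X-C
    return C+d*(((c+n*h-C)@n)/(d@n))[:,None]
for nm,o,pts in(("top",(202,136),[[(408,265),(395,390)],[(458,275),(443,400)]]),("scene",(188,160),[[(370,215),(470,330)],[(398,190),(495,290)]])):
    for q in pts:
        uv=np.array(q)/10-.5+np.array(o);X=pl(nm,uv,0 if q[0][0]!=398 else 20);v=X[0]-X[1];v/=np.linalg.norm(v)
        if v@r0<0:v=-v
        print(nm,v,"ang",np.arctan2(v@a2,v@r0),"offset v",((X-c)@a2), "u",(X-c)@r0)
E
```

```text
top [-0.901  0.118 -0.418] ang 0.16652086661720047 offset v [-6.099  0.112] u [-14.537  22.415]
top [-0.9    0.129 -0.415] ang 0.15501368251340364 offset v [ 8.904 14.72 ] u [-15.132  22.088]
scene [-0.901  0.119 -0.418] ang 0.16542666512058202 offset v [-5.145  1.871] u [-20.673  21.347]
scene [-0.9    0.05  -0.433] ang 0.23607997272410958 offset v [-8.349  0.58 ] u [-16.924  20.192]
```

```bash
cat >> h.py <<'E'
n=np.array([-.434,-.204,.8776]);n/=np.linalg.norm(n);c=np.array([600.8,20.8,97.8])
ax=np.array([-.901,.128,-.417]);ax-=n*(ax@n);ax/=np.linalg.norm(ax)
def rotv(v,a): return cv2.Rodrigues(np.asarray(v,float)*a)[0]
def Rgrip(s=1,turn=0):
    y=s*np.cross(n,ax);z=-n;R=np.c_[np.cross(y,z),y,z];return rotv(n,turn)@R
def down(yaw):
    y=np.array([-np.sin(yaw),np.cos(yaw),0]);z=np.array([0,0,-1.]);return np.c_[np.cross(y,z),y,z]
def st():
    s=sensors.read_state();print("t %.2f pos"%s['t'],s['eef_pos'].round(1),"F",s['force'].round(1),"T",s['wrist_torque'].round(2),"w %.1f"%s['grip_width'],"Fn %.1f"%(s['force']@n));return s
E
python3 - <<'E'
from h import *
np.set_printoptions(precision=2,suppress=True)
for s in(1,-1):
    for tn in(0,.5,1.05,1.2):
        print(s,tn,*[ctrl.solve_ik(c+n*h,Rgrip(s,tn)) for h in(30,130)])
for yaw in np.arange(-3,3.1,.5): print(yaw,ctrl.solve_ik(np.array([503.,318,60]),down(yaw)),ctrl.solve_ik(np.array([516,-232.5,46]),down(yaw)))
E
```

```text
1 0 [-0.28  0.19  1.95  0.53  0.68  1.01] [-0.36 -0.04  1.98  0.46  0.89  1.06]
1 0.5 [-0.28  0.19  1.95  0.53  0.68  0.51] [-0.36 -0.04  1.98  0.46  0.89  0.56]
1 1.05 [-0.28  0.19  1.95  0.53  0.68 -0.04] [-0.36 -0.04  1.98  0.46  0.89  0.01]
1 1.2 [-0.28  0.19  1.95  0.53  0.68 -0.19] [-0.36 -0.04  1.98  0.46  0.89 -0.14]
-1 0 [-0.28  0.19  1.95  0.53  0.68 -2.13] [-0.36 -0.04  1.98  0.46  0.89 -2.09]
-1 0.5 [-0.28  0.19  1.95  0.53  0.68 -2.63] [-0.36 -0.04  1.98  0.46  0.89 -2.59]
-1 1.05 None None
-1 1.2 None None
-3.0 [ 0.42  0.47  1.63 -0.    1.03  1.85] [-0.58  0.45  1.71 -0.    0.98  0.85]
-2.5 [ 0.42  0.47  1.63 -0.    1.03  1.35] [-0.58  0.45  1.71 -0.    0.98  0.35]
-2.0 [ 0.42  0.47  1.63 -0.    1.03  0.85] [-0.58  0.45  1.71 -0.    0.98 -0.15]
-1.5 [ 0.42  0.47  1.63 -0.    1.03  0.35] [-0.58  0.45  1.71 -0.    0.98 -0.65]
-1.0 [ 0.42  0.47  1.63 -0.    1.03 -0.15] [-0.58  0.45  1.71 -0.    0.98 -1.15]
-0.5 [ 0.42  0.47  1.63 -0.    1.03 -0.65] [-0.58  0.45  1.71 -0.    0.98 -1.65]
0.0 [ 0.42  0.47  1.63 -0.    1.03 -1.15] [-0.58  0.45  1.71 -0.    0.98 -2.15]
0.5 [ 0.42  0.47  1.63 -0.    1.03 -1.65] [-0.58  0.45  1.71 -0.    0.98 -2.65]
1.0 [ 0.42  0.47  1.63 -0.    1.03 -2.15] None
1.5 [ 0.42  0.47  1.63 -0.    1.03 -2.65] [-0.58  0.45  1.71 -0.    0.98  2.64]
2.0 None [-0.58  0.45  1.71 -0.    0.98  2.14]
2.5 [ 0.42  0.47  1.63 -0.    1.03  2.63] [-0.58  0.45  1.71 -0.    0.98  1.64]
3.0 [ 0.42  0.47  1.63 -0.    1.03  2.13] [-0.58  0.45  1.71 -0.    0.98  1.14]
```

```bash
python3 - <<'E'
from h import *
ctrl.move_ptp(c+n*130,Rgrip()); ctrl.gripper_to(45,60); st()
ctrl.move_l(c+n*60,vel=150); st()
print(ctrl.move_l(c+n*30,vel=60,threshold=8)); st()
im,d=optics.grab_frame("scene");cv2.imwrite("pics/a1.png",cv2.resize(im[120:240,150:310,::-1],(800,600),interpolation=cv2.INTER_CUBIC))
E
```

```text
t 2.94 pos [544.4  -5.8 211.9] F [ 0.2  0.4 -0.2] T [-0.12  0.21 -0.05] w 45.1 Fn -0.4
t 3.56 pos [574.9   8.6 150.6] F [-0.5 -1.   0.6] T [-0.12  0.2   0.01] w 45.1 Fn 1.0
False
t 4.21 pos [587.7  14.8 123.7] F [0.  0.3 1.4] T [-0.12  0.16  0.03] w 45.2 Fn 1.2
```

View pics/a1.png

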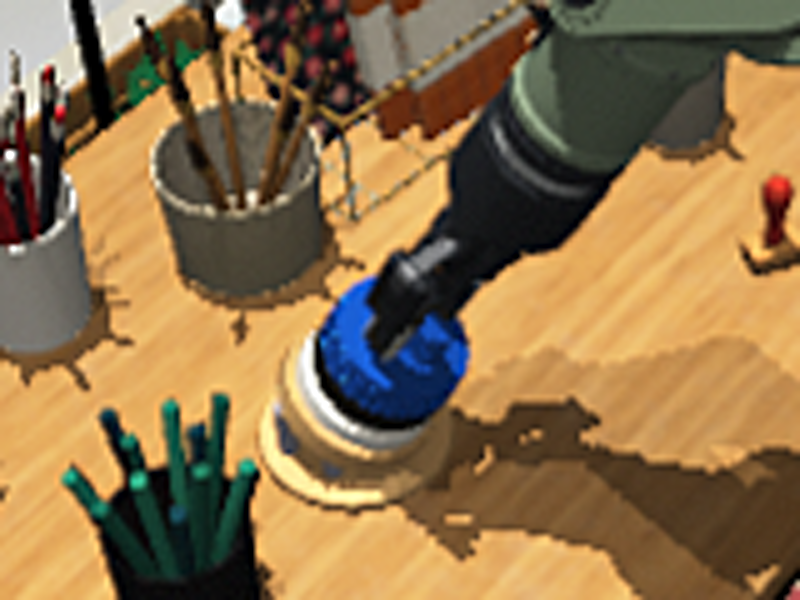

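The view shows the near finger at about (395,340), standing just above the cap on the camera side, with the wing between the jaws. Now I close the jaws and press.

```bash
python3 - <<'E'
from h import *
ctrl.gripper_to(0,90); s=st(); p0=s['eef_pos'];print("cmd-act along n",(c+n*30-p0)@n)
print(ctrl.move_l(c+n*24,vel=25,threshold=35)); s=st();print("moved",(s['eef_pos']-p0)@n)
for h in(22,20,18):
    if s['force']@n<28:
        print(h,ctrl.move_l(c+n*h,vel=25,threshold=30)); s=st();print("moved",(s['eef_pos']-p0)@n)
E
```

```text
t 4.67 pos [587.9  14.2 124.7] F [-5.1 -2.2  4.5] T [-0.35  0.49 -0.16] w 9.8 Fn 6.6
cmd-act along n -0.5578962510810059
False
t 5.06 pos [590.5  15.4 119.8] F [-8.4 -4.8  9.8] T [-0.35  0.78 -0.02] w 9.3 Fn 13.2
moved -5.668703055294178
22 False
t 5.31 pos [591.   15.5 119.1] F [-17.2  -6.3  19.5] T [-0.39  1.33  0.12] w 9.7 Fn 25.8
moved -6.5571404797705615
20 False
t 5.56 pos [591.1  15.6 119. ] F [-34.8 -11.2  38.6] T [-0.43  2.51  0.27] w 9.5 Fn 51.3
moved -6.6635918976354365
```

Bottomed out after 6.6 mm. I'll ease the push to about 28 N and turn in steps.

```bash
python3 - <<'E'
from h import *
ctrl.move_l(c+n*21.6,vel=40);st()
for a in(15,30,45,60):
    ctrl.move_l(c+n*21.6,Rgrip(1,np.radians(a)),vel=30); s=st()
    print(a,"actual",np.degrees(np.arccos(np.clip(s['eef_rot'][:,1]@Rgrip()[:,1],-1,1))).round(1),"z dev",(s['eef_pos']-c)@n)
im,d=optics.grab_frame("top");cv2.imwrite("pics/a2.png",cv2.resize(im[120:210,180:300,::-1],(800,600),interpolation=cv2.INTER_CUBIC))
im,d=optics.grab_frame("scene");cv2.imwrite("pics/a3.png",cv2.resize(im[120:240,150:310,::-1],(800,600),interpolation=cv2.INTER_CUBIC))
E
```

```text
t 5.81 pos [591.   15.5 119.1] F [-20.1  -7.6  23. ] T [-0.39  1.55 -0.02] w 9.4 Fn 30.4
t 6.22 pos [591.9  15.7 119.5] F [-16.5  -5.7  21.7] T [-0.15  1.18  0.1 ] w 9.1 Fn 27.4
15 actual 15.1 z dev 24.008029375670105
t 6.62 pos [591.7  16.1 119.5] F [-16.9  -4.8  21.4] T [-0.03  1.26  0.15] w 9.5 Fn 27.1
30 actual 30.1 z dev 24.0030766378604
t 7.03 pos [591.6  16.3 119.5] F [-17.8  -3.7  21.4] T [0.09 1.26 0.24] w 9.5 Fn 27.3
45 actual 45.1 z dev 23.984613703596864
t 7.44 pos [590.9  17.  119.4] F [-20.1  -3.6  24.1] T [0.29 1.42 0.36] w 9.6 Fn 30.6
60 actual 60.1 z dev 23.99919735792541
```

View pics/a3.png

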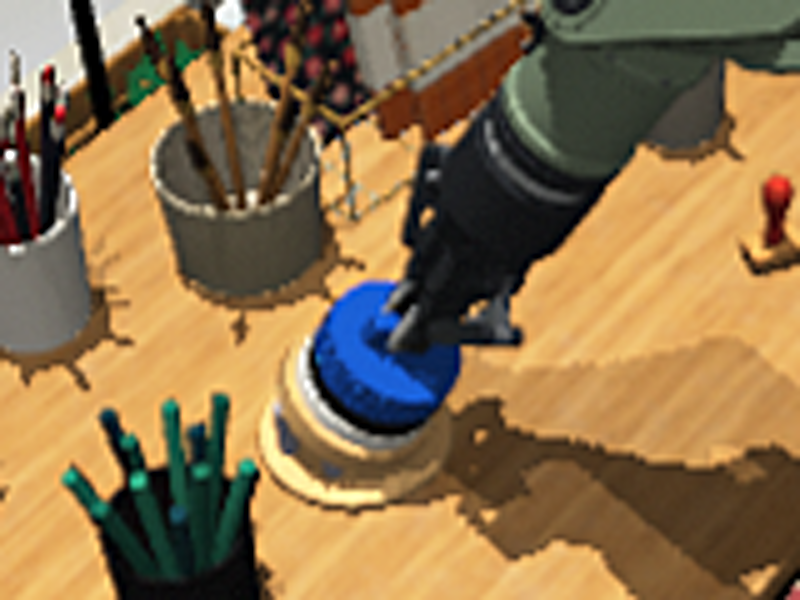

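The wing, seen between the jaws at (390,325), has turned with the gripper. Now I lift along the axis.

```bash
python3 - <<'E'
from h import *
s=sensors.read_state();p=s['eef_pos'];R=Rgrip(1,np.radians(60))
for h in (30,36,45,70,130):
    hit=ctrl.move_l(c+n*h,vel=60 if h<50 else 150,threshold=35);st()
    if hit: print("STOP",h);break
im,d=optics.grab_frame("scene");np.savez("pics/s4.npz",im=im,d=d);cv2.imwrite("pics/a4.png",cv2.resize(im[90:240,150:350,::-1],(800,600),interpolation=cv2.INTER_CUBIC))
E
```

```text
t 7.83 pos [587.6  15.1 125.2] F [-4.9  0.3  6.2] T [0.12 0.5  0.17] w 9.8 Fn 7.5
t 8.08 pos [585.   13.5 129.4] F [ 0.5 -1.1 -0.9] T [-0.14  0.27 -0.02] w 9.1 Fn -0.8
t 8.38 pos [581.5  11.4 137.7] F [ 0.4 -0.2 -1.4] T [-0.12  0.27  0.  ] w 9.3 Fn -1.3
t 8.70 pos [571.    6.2 160. ] F [-0.5 -0.3 -0.9] T [-0.12  0.26 -0.03] w 9.6 Fn -0.5
t 9.25 pos [544.2  -5.6 211.2] F [ 0.1 -0.8 -0.6] T [-0.15  0.25 -0.02] w 9.5 Fn -0.4
```

View pics/a4.png

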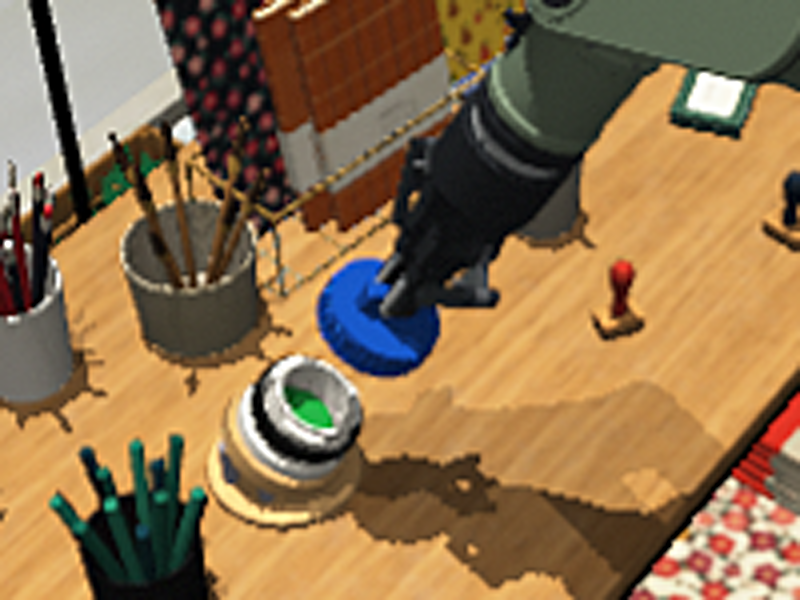

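The cap is off at (378,315) with the tub open and green foam showing at (308,405). I'll measure the cap's pose in the grip, then carry it to above the mat.

```bash
python3 - <<'E'
from h import *
np.set_printoptions(precision=2,suppress=True)
im,d=load("pics/s4.npz");hsv=cv2.cvtColor(im,cv2.COLOR_RGB2HSV)
H,S,V=[hsv[:,:,i].astype(int) for i in range(3)]
U,W=np.meshgrid(np.arange(512),np.arange(384))
m=(H>100)&(H<130)&(S>140)&(np.hypot(U-245,W-168)<25)
P,u,v=cloud("scene",im,d,m);cc,nn,k=plane(P,thr=2.5)
s=sensors.read_state();z=s['eef_rot'][:,2]
print("normal",nn,"tool",-z,"ang",np.arccos(nn@-z))
print("TCP above disc",(s['eef_pos']-cc)@-z,k.sum())
D=P[k];X=np.c_[(D-s['eef_pos'])@s['eef_rot'][:,0],(D-s['eef_pos'])@s['eef_rot'][:,1]]
print(cv2.minEnclosingCircle(X.astype(np.float32)))
# transit
A=np.array([503.,318,170]); 
for yaw in(-2.2,-1.5,-1.):
    print(yaw,ctrl.solve_ik(A,down(yaw)))
print(s['q'])
E
```

```text
normal [-0.43 -0.21  0.88] tool [-0.43 -0.2   0.88] ang 0.006806259315224706
TCP above disc 30.35354084553734 307
((0.5285214185714722, -0.15854407846927643), 39.701812744140625)
-2.2 [ 0.42  0.33  1.57 -0.    1.24  1.05]
-1.5 [ 0.42  0.33  1.57 -0.    1.24  0.35]
-1.0 [ 0.42  0.33  1.57 -0.    1.24 -0.15]
[-0.36 -0.03  1.98  0.46  0.89  0.01]
```

```bash
python3 - <<'E'
from h import *
A=np.array([503.,318.5,0]);e=np.array([0,0,1.]);R=down(-1.5)
ctrl.move_ptp(A+e*220,R);st()
ctrl.move_l(A+e*80,vel=200);ctrl.hold(.2);st()
print(ctrl.move_l(A+e*57,vel=30,threshold=6));st()
im,d=optics.grab_frame("top");cv2.imwrite("pics/b1.png",cv2.resize(im[150:240,90:210,::-1],(800,600),interpolation=cv2.INTER_CUBIC))
im,d=optics.grab_frame("scene");cv2.imwrite("pics/b2.png",cv2.resize(im[210:360,90:290,::-1],(800,600),interpolation=cv2.INTER_CUBIC))
E
```

```text
t 10.53 pos [503.1 317.5 219.2] F [ 0.5 -0.1 -0. ] T [0.01 0.01 0.01] w 9.4 Fn -0.2
t 11.58 pos [504.3 319.   81.9] F [ 0.3 -0.2 -0.8] T [-0.02  0.05 -0.  ] w 9.6 Fn -0.8
True
t 12.22 pos [502.7 318.4  60. ] F [0.2 0.4 4. ] T [-0.    0.03 -0.05] w 9.5 Fn 3.3
```

View pics/b2.png

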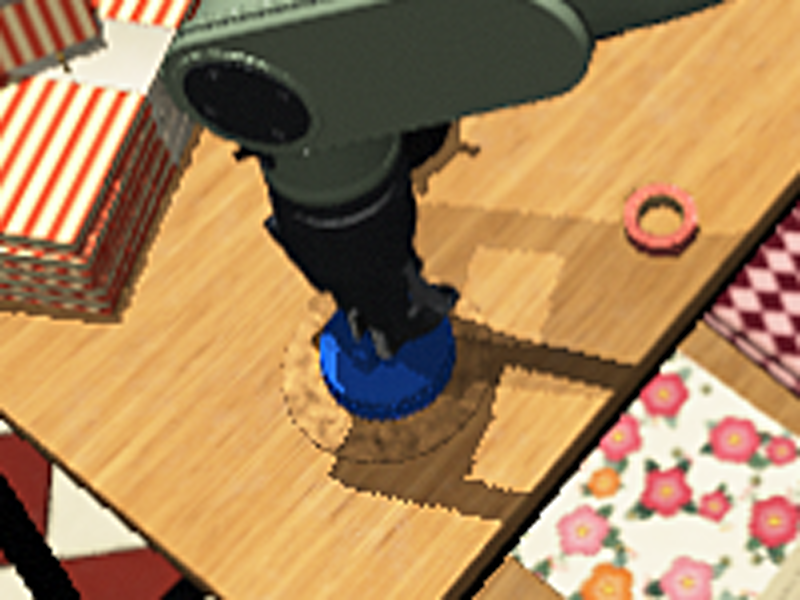

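The cap sits on the mat at (388,365), with contact at the predicted height. Now I release it.

```bash
python3 - <<'E'
from h import *
A=np.array([503.,318.5,0]);e=np.array([0,0,1.])
ctrl.gripper_to(30);st()
ctrl.move_l(A+e*110,vel=80);ctrl.hold(.2)
ctrl.move_l(A+e*220,vel=250)
ctrl.move_ptp(np.array([516,-232.5,180]),down(-2.0));st()
for nm in("top","scene"):
    im,d=optics.grab_frame(nm);np.savez(f"pics/c_{nm}.npz",im=im,d=d);cv2.imwrite(f"pics/c_{nm}.png",cv2.resize(im[:,:,::-1],(800,600)))
E
```

```text
t 12.65 pos [501.2 317.8  58.6] F [-0.6 -0.   0.6] T [-0.03  0.04 -0.02] w 30.1 Fn 0.8
t 16.22 pos [ 516.4 -231.6  180. ] F [ 0.   0.1 -0.1] T [-0.   -0.   -0.03] w 29.7 Fn -0.2
```

View pics/c_scene.png

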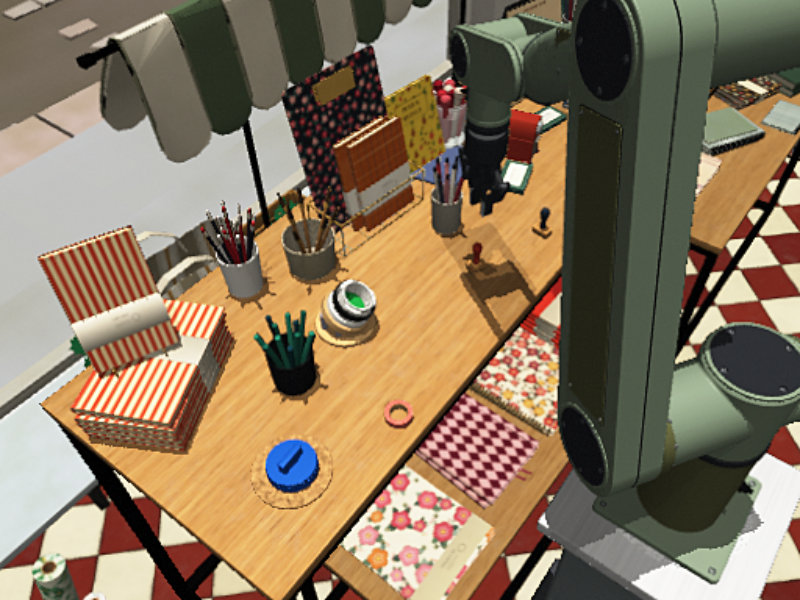

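```bash
python3 - <<'E'
from h import *
np.set_printoptions(precision=3,suppress=True)
U,W=np.meshgrid(np.arange(512),np.arange(384))
for nm,(a,b) in(("top",(151,204)),("scene",(187,295))):
    im,d=load(f"pics/c_{nm}.npz");hsv=cv2.cvtColor(im,cv2.COLOR_RGB2HSV);H,S,V=[hsv[:,:,i].astype(int) for i in range(3)]
    m=(H>100)&(H<130)&(S>140)&(np.hypot(U-a,W-b)<30)
    P,_,_=cloud(nm,im,d,m);cc,nn,k=plane(P,thr=2.5);print(nm,"cap",cc,"tilt",np.arccos(nn[2]),cv2.minEnclosingCircle(P[k][:,:2].astype(np.float32)))
    # tub: dark/white rim green foam
    m=(H>45)&(H<75)&(S>150)&(np.hypot(U-(228 if nm=="scene" else 242),W-(190 if nm=="scene" else 166))<25)
    P,_,_=cloud(nm,im,d,m);print(" foam",len(P),P.mean(0), "expected axis pt", c-n*(10.5+32), "h rel",((P-c)@n).mean())
    Q=(P-c)-np.outer((P-c)@n,n);print("  lateral",Q.mean(0))
E
```

```text
top cap [502.487 316.595  29.479] tilt 0.011021188968406582 ((502.5646057128906, 316.7386474609375), 38.79439163208008)Traceback (most recent call last):
  File "<stdin>", line 10, in <module>
  File "h.py", line 18, in cloud
    v,u=np.nonzero(mask&(d>0)); return unproj(n,np.c_[u,v],d[v,u]),u,v
                                       ~~~~~~^^^^^^^^^^^^^^^^^^^^^
  File "h.py", line 6, in unproj
    s=cv2.undistortPoints(uv,p['mtx'],np.array([p['k1'],0,0,0.]))[:,0]
      ~~~~~~~~~~~~~~~~~~~^^^^^^^^^^^^^^^^^^^^^^^^^^^^^^^^^^^^^^^^
cv2.error: OpenCV(4.12.0) /io/opencv/modules/calib3d/src/undistort.dispatch.cpp:347: error: (-215:Assertion failed) CV_IS_MAT(_src) && CV_IS_MAT(_dst) && (_src->rows == 1 || _src->cols == 1) && (_dst->rows == 1 || _dst->cols == 1) && _src->cols + _src->rows - 1 == _dst->rows + _dst->cols - 1 && (CV_MAT_TYPE(_src->type) == CV_32FC2 || CV_MAT_TYPE(_src->type) == CV_64FC2) && (CV_MAT_TYPE(_dst->type) == CV_32FC2 || CV_MAT_TYPE(_dst->type) == CV_64FC2) in function 'cvUndistortPointsInternal'
```

```bash
python3 - <<'E'
from h import *
P=np.array([516.4,-232.7,0]);e=np.array([0,0,1.])
ctrl.gripper_to(45,40);ctrl.move_l(P+e*110,vel=200);ctrl.hold(.1);st()
print(ctrl.move_l(P+e*58.5,vel=80,threshold=6));ctrl.hold(.2);st()
ctrl.gripper_to(0,40);st()
ctrl.move_l(P+e*150,vel=120);st()
im,d=optics.grab_frame("scene");np.savez("pics/d.npz",im=im,d=d);cv2.imwrite("pics/d.png",cv2.resize(im[70:190,240:400,::-1],(800,600),interpolation=cv2.INTER_CUBIC))
E
```

```text
t 17.22 pos [ 517.7 -233.5  111.8] F [0.5 0.1 0. ] T [-0.02 -0.04 -0.01] w 45.3 Fn -0.2
False
t 18.21 pos [ 516.9 -233.    59.2] F [ 0.2  0.2 -0.4] T [ 0.03 -0.02  0.01] w 44.8 Fn -0.5
t 18.57 pos [ 516.7 -232.9   59. ] F [-0.4 -0.6  1.7] T [0.04 0.01 0.02] w 17.8 Fn 1.8
t 19.48 pos [ 515.7 -232.3  149.1] F [ 0.2 -0.1 -1.3] T [-0.01  0.04  0.02] w 17.9 Fn -1.2
```

View pics/d.png

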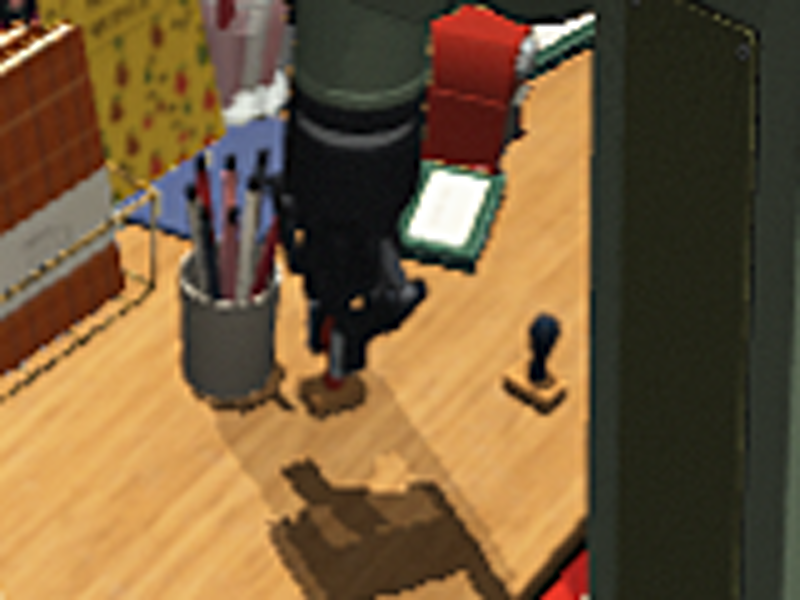

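The red stamp is held upright, with its block at (333,393). Next I carry it to the tub.

```bash
python3 - <<'E'
from h import *
R=Rgrip(1,np.radians(60))
ctrl.move_l(np.array([516.4,-232.7,230]),vel=250)
ctrl.move_ptp(c+n*110,R);ctrl.hold(.2);st()
print(ctrl.move_l(c+n*62,vel=120,threshold=12));ctrl.hold(.2);st()
for nm in("scene","top"):
    im,d=optics.grab_frame(nm);np.savez(f"pics/e_{nm}.npz",im=im,d=d);o=(110,170) if nm=="scene" else (110,190)
    cv2.imwrite(f"pics/e_{nm}.png",cv2.resize(im[o[0]:o[0]+120,o[1]:o[1]+160,::-1],(800,600),interpolation=cv2.INTER_CUBIC))
E
```

```text
t 21.14 pos [554.   -2.8 194.9] F [ 0.4 -0.3 -0.2] T [-0.09  0.18  0.02] w 17.6 Fn -0.3
False
t 21.89 pos [574.4   7.8 153.3] F [-0.4 -0.4 -0.7] T [-0.09  0.23  0.02] w 17.6 Fn -0.4
```

View pics/e_scene.png

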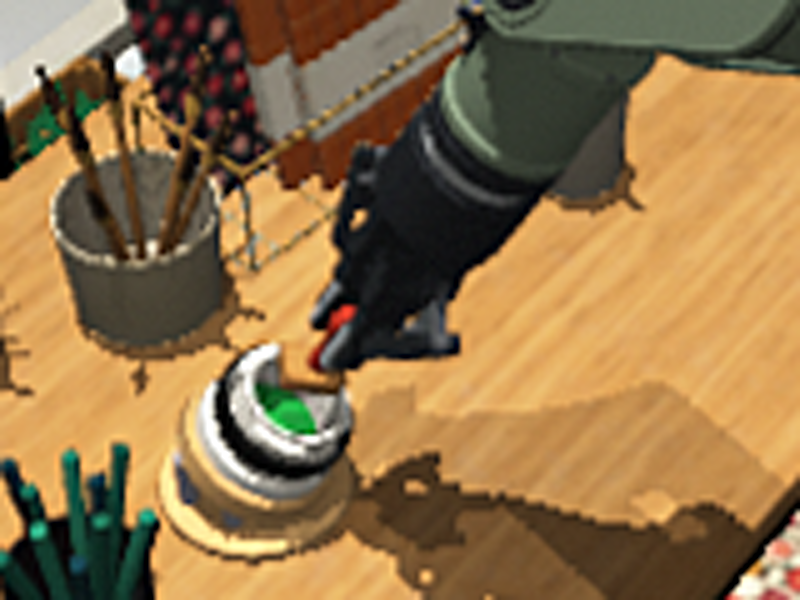

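View pics/e_top.png

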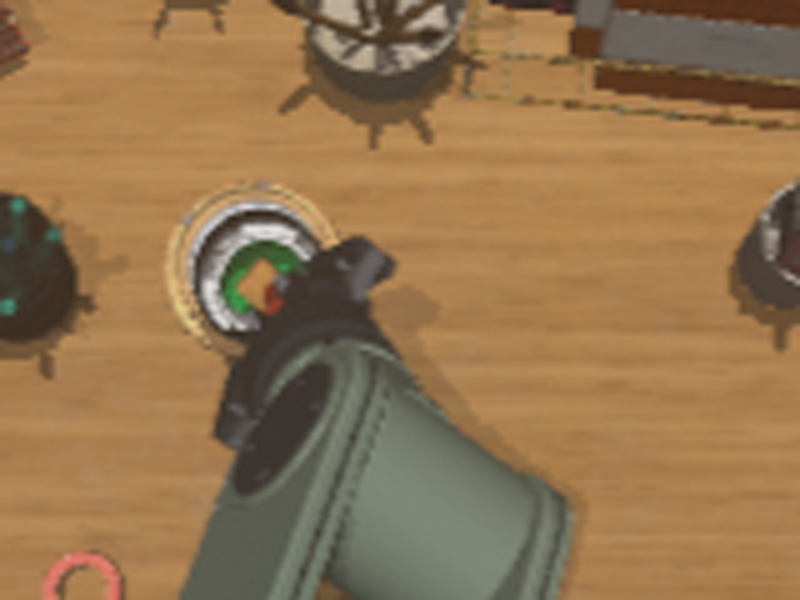

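The block, at (312,375) in the scene crop and (260,285) in the top crop, hovers on the axis above the mouth. Now I insert it slowly.

```bash
python3 - <<'E'
from h import *
print(ctrl.move_l(c+n*36,vel=50,threshold=6));s=st();print((s['eef_pos']-c)@n)
if (s['eef_pos']-c)@n<39:
    print(ctrl.move_l(c+n*14,vel=30,threshold=5));s=st();print((s['eef_pos']-c)@n)
im,d=optics.grab_frame("scene")
cv2.imwrite("pics/f.png",cv2.resize(im[110:230,170:330,::-1],(800,600),interpolation=cv2.INTER_CUBIC))
E
```

```text
False
t 22.66 pos [585.1  13.6 129. ] F [-0.4  0.1 -1.1] T [-0.09  0.27 -0.  ] w 17.5 Fn -0.8
35.6698323950413
True
t 23.30 pos [593.7  17.5 111.8] F [-2.2 -0.9  5.3] T [-0.11  0.22  0.06] w 17.8 Fn 5.8
16.07517902160089
```

View pics/f.png

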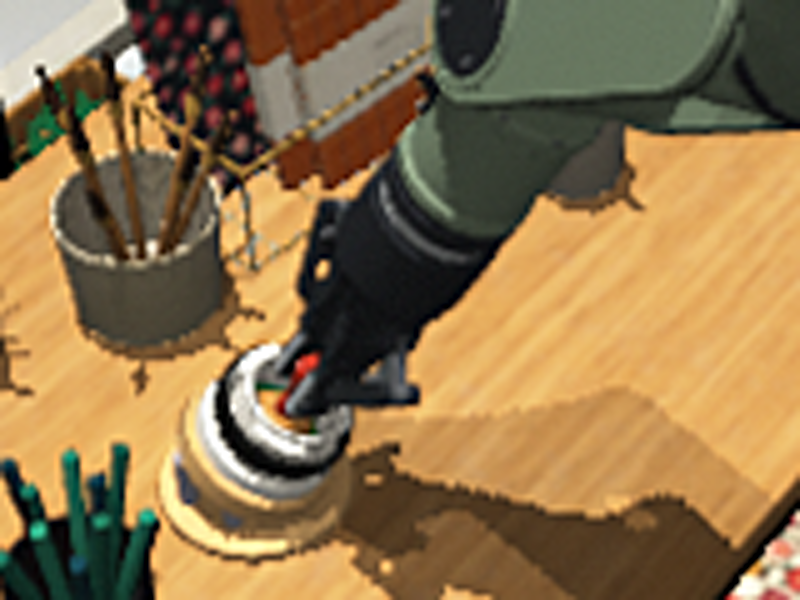

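Foam contact came at 16.1 mm against the 16.5 predicted. Now I release and retreat along the axis.

```bash
python3 - <<'E'
from h import *
ctrl.gripper_to(29);st();ctrl.hold(.2)
ctrl.move_l(c+n*45,vel=40);ctrl.move_l(c+n*150,vel=200);st()
ctrl.move_ptp(np.array([380,-200,300]),down(-1.5));ctrl.hold(.5);st()
for nm in("scene","top"):
    im,d=optics.grab_frame(nm);np.savez(f"pics/g_{nm}.npz",im=im,d=d)
    cv2.imwrite(f"pics/g_{nm}.png",cv2.resize(im[110:350,100:420,::-1],(800,600),interpolation=cv2.INTER_CUBIC))
E
```

```text
t 23.62 pos [592.4  17.9 110.5] F [-0.2 -0.3 -0.3] T [-0.13  0.19 -0.01] w 28.8 Fn -0.2
t 25.38 pos [535.4  -9.6 228.7] F [-1.4  0.4 -0.9] T [-0.06  0.19  0.03] w 29.1 Fn -0.3
t 26.89 pos [ 380.1 -199.8  300. ] F [ 0.1 -0.1 -0.4] T [ 0.01 -0.01 -0.03] w 29.0 Fn -0.3
```

View pics/g_scene.png

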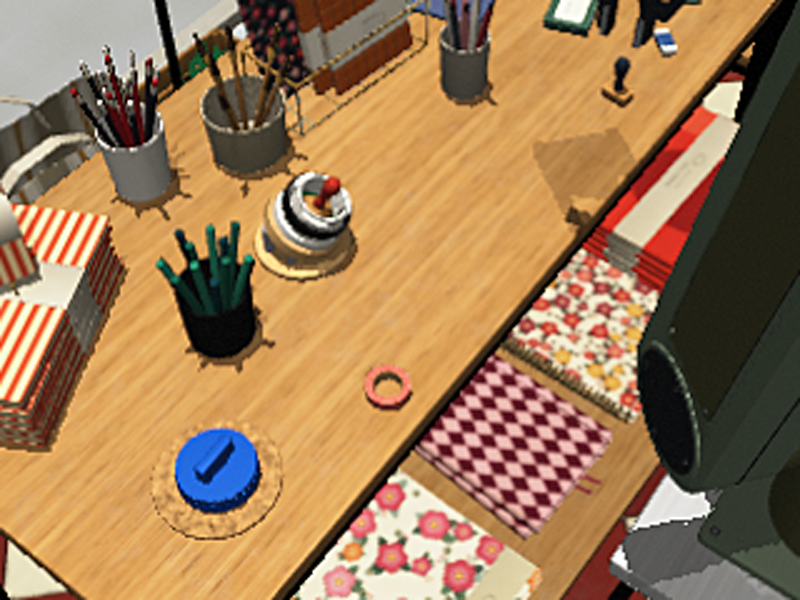

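```bash
python3 - <<'E'
from h import *
np.set_printoptions(precision=2,suppress=True)
U,W=np.meshgrid(np.arange(512),np.arange(384))
for nm in("scene","top"):
    im,d=load(f"pics/g_{nm}.npz");hsv=cv2.cvtColor(im,cv2.COLOR_RGB2HSV);H,S,V=[hsv[:,:,i].astype(int) for i in range(3)]
    a,b=(228,190) if nm=="scene" else (242,166)
    m=(np.hypot(U-a,W-b)<25)&((H<8)|(H>172))&(S>150)
    if m.sum():
        P,_,_=cloud(nm,im,d,m);q=P.mean(0)-(c-n*10.5);print(nm,"red",len(P),"above mouth",((P-c)@n+10.5).max(),"lateral",q-n*(q@n))
    a,b=(187,295) if nm=="scene" else (151,204)
    m=(H>100)&(H<130)&(S>100)&(np.hypot(U-a,W-b)<30)
    if m.sum()>20:
        P,_,_=cloud(nm,im,d,m);cc,nn,k=plane(P,thr=2.5);print("cap",cc,"tilt",np.arccos(nn[2]))
E
```

```text
scene red 62 above mouth 35.97850604680812 lateral [-1.86  4.31  0.08]
cap [499.6  319.12  28.13] tilt 0.0019278545154382916
top red 32 above mouth 35.219288139827384 lateral [1.48 1.27 1.03]
cap [502.91 316.21  29.36] tilt 0.010798597437521033
```

View pics/g_top.png

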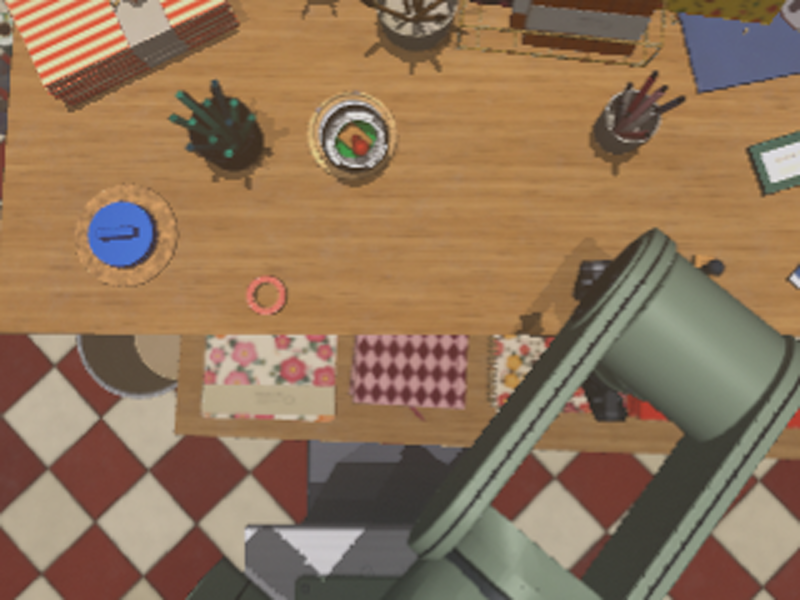

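The stamp stands in the tub with its knob at (328,188) in the scene crop. Its top is 35–36 mm above the mouth where 34 is expected, so the rubber is on the foam. The cap is on the mat at (217,470), and nothing else has moved. Handing in.

```bash
python3 -c "
from plant import ctrl
ctrl.finish_job()"
```

```text
the job is handed in; nothing more can be done
```

The job is handed in, at about 27 s of the 64 s allowed. The hand-in gave no verdict.

**What I did:** I gripped the cap's wing and pressed it down 6.6 mm along the tub's axis to the stop. I then turned it 60° anticlockwise under about 27–31 N and lifted it off. The cap went onto the cork mat wing up. The red stamp went into the tub along its axis until it met the foam, and I let go and backed the arm clear.

**Last checks:**
- **Cap:** it lies flat, tilted 0.01 rad or less, and within about 4 mm of the mat's centre. Its top disc is at 28–29 mm, where 29 is expected.
- **Stamp:** foam contact came at 16.1 mm against 16.5 mm predicted. The top of the handle is 35–36 mm above the mouth, where 34 is expected, so the rubber is about 30 mm down inside. It stands nearly along the axis.
- **Other things:** the blue stamp, both pen pots and the tape look unmoved in the pictures; I did not measure their positions again.

**What disagreed:**
- **Push force:** it peaked briefly at 51 N through the fingers, more than I intended but under the 120 N wrist limit. I eased it before turning.
- **Camera views:** the two views differed by up to about 3 mm, in line with the stated calibration.

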